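# Find the full tin at the dried-fish stall

## Robot

A 6-joint arm with a two-finger parallel gripper is mounted at the origin on the work surface. World frame = base frame: x ahead of the robot, y to its left, z up, the work surface at z = 0. Lengths are in mm, angles in rad, forces in N, time in s.
With the tool pointing down it reaches from about 275 to 750 mm from the base axis. Payload 10.2 kg.
Tool frame: the origin (TCP) lies midway between the tips of the shut fingers; the grasp point (between the pads) lies 19 mm behind it (ctrl.grip_depth is the distance from the TCP to the grasp point, in mm); z points along the fingers, y is the line along which they close (so a half turn about z gives the same grasp; the last joint's range is limited). The gripper opens to 88 mm and grips with 3 to 60 N. Pads are 18 mm wide; open, the fingers measure 123 mm over their backs; the gripper's body (75 mm by 187 mm) begins 45 mm behind the grasp point.
Start: joints at [0.992, 0.313, 1.498, -0, 1.331, -0.223], TCP at [182.892, 492.12, 238.72] pointing down, gripper open.
Joint ranges: [-2.94, 2.94], [-0.97, 2.17], [0.19, 2.56], [-1.23, 4.37], [0.02, 3.11], [-2.88, 2.88]. Speed limits (rad/s): [2.39, 2.39, 3.01, 3.14, 3.14, 3.14].

## Interface

Orientations are given as a 3x3 rotation matrix whose columns are the frame's x, y, z axes.
In Python, from cell import ctrl gives the robot as it stands.
- The arm moves only by the shell command python3 -m jog 'ROWS' [OPENING] [FORCE]. ROWS is JSON, a list of rows, each a list of 6 numbers: the shift along the tool's x, y, z in m, then the turn, a rotation vector about the tool's x, y, z in degrees. A call has 1 to 10 rows; each row is the pose to reach, as a shift and turn from the pose commanded when the call began, along the tool's axes at that moment; what a row does not reach only later rows make up. A row lasts 1/8 s, in which the tool goes at most 62.5 mm and 10.7 degrees, less where a joint would pass 70% of its speed; a pose out of reach is approached as far as the arm can. A call with a gripper value outside its range is refused whole. OPENING is the opening, from 0 (shut) to 1 (fully open), set as the call begins (- or left out, the last holds). The fingers move at their own pace and stop on an object; FORCE is the grip in N (left out, the last holds). Time passes only in rows, so rows that repeat a pose let the fingers close. It gives the time, the measured TCP pose, the force, the opening and the grip force at its end, in the units of the state.
- ctrl.read_state(): the state, without advancing time (a new reading comes with each control period).
- ctrl.camera(name): name is "scene" or "top"; returns a dict with "image" (480x640x3 uint8, red, green, blue), "camera_matrix" (3x3 intrinsics, pixels), "k1" (the pictures are not rectified: a ray, as slopes to the right and down, at radius r is drawn at 1 + k1 r^2 times it, then the intrinsics apply), "R" (3x3) and "t" (3): a world point X has camera coordinates R X + t. Camera axes: x right, y down, z forward; pixel columns grow to the right and rows downward; lengths in mm; the calibration is good to about 2 mm. A picture is of the moment at which its call begins. There is no depth.
- ctrl.finish_job(): hands the job in; it is judged then, once.
Trained networks look in the newest picture that a camera, given by its name, has taken for a name from the list of things; names that differ only in an ending like _2 or _b are one class to them, and where a whole thing is asked for, a point or a joint stands for the part that bears it (a point fixed in the world has none). Each returns a list of dicts, best first, with "score" (0 to 1); they miss things now and then, are a little off and sometimes report something else, mostly with a low value. They report only what shows in the picture. A call takes as long as a camera call.
- ctrl.silhouettes(query, camera): "pixels" (480x640 bool, what is visible of it) and "point" ([row, column] in pixels, amid what is visible of it).
The state is a dict: "time_s": time; "joint_positions": joint angles; "joint_vel": joint speeds; "joint_torque": joint torques, N m; "ee_pos": TCP position; "ee_rot": TCP orientation; "contact_force": force on the tool from outside, world axes, zero at the start; "wrist_torque": the same for the moment, N m; "gripper_width": opening from 0.0 (shut) to 1.0 (fully open); "grasp_force": force on a finger pad.
Only numpy, scipy, OpenCV 4.12 (cv2) and the standard library are available. Lean on these libraries where they do the work, as an engineer would, in place of code of your own. Each camera call takes 0.05 s, during which the arm holds its last target. There are 200 camera calls.

## Task

A customer wants the full tin: heft the three identical red tins and find the heaviest by feel, lifting all three clear of the counter before a second one goes into the turquoise basket. Stand the two lighter, part-sold ones upright in that basket, and finish while still holding the heaviest up for the customer, upright and still in the gripper, about 15 cm clear of the counter. Do not drop or tip a tin, and leave the other things on the counter where they are.

Things in the scene. Friction and masses are not known exactly. Their poses are not given: they have to be found in the camera images.
- tin_a_center (a point): centre (65 mm above its underside) of one of three identical closed red tins with a cream band and brass lid: upright cylinder 64 mm in diameter, 130 mm tall, z up. Starts standing on the counter (z = 0) in a loose row, 115 mm or more between centres. Each weighs 0.15 to 0.7 kg, whatever its name or place; the heaviest exceeds both others by at least 0.1 kg
- tin_b_center (a point): centre (65 mm above its underside) of one of three identical closed red tins with a cream band and brass lid: upright cylinder 64 mm in diameter, 130 mm tall, z up. Starts standing on the counter (z = 0) in a loose row, 115 mm or more between centres. Each weighs 0.15 to 0.7 kg, whatever its name or place; the heaviest exceeds both others by at least 0.1 kg
- tin_c_center (a point): centre (65 mm above its underside) of one of three identical closed red tins with a cream band and brass lid: upright cylinder 64 mm in diameter, 130 mm tall, z up. Starts standing on the counter (z = 0) in a loose row, 115 mm or more between centres. Each weighs 0.15 to 0.7 kg, whatever its name or place; the heaviest exceeds both others by at least 0.1 kg
- basket: shallow slotted turquoise plastic basket, open at the top, fixed on the counter to one side of the tins: outside 280 mm along its x, 200 mm along its y, 60 mm tall, walls 5 mm, inner floor 5 mm above the counter. Origin at the centre of its underside. Two tins fit side by side along its x, say 65 mm either side of the centre
- fish_box: white foam box heaped with dried fish, fixed to the counter on the other side of the tins: 280 mm along its own x, 200 mm along its own y, fish reaching about 90 mm above the counter; origin at the centre of its underside. Bystander
- bowl: open pink plastic bowl, 110 mm across the rim, 45 mm tall; origin at the centre of its underside. Bystander
- jar: amber glass jar with a red cap, 68 mm across, 100 mm tall; origin at the centre of its underside. Bystander
- spice_can: small can with a green label, 52 mm across, 75 mm tall (much smaller than the three tins); origin at the centre of its underside. Bystander
- calculator: grey desk calculator, 150 x 80 x 14 mm, long side along its own x; origin at the centre of its underside. Bystander
- scoop: aluminium hand scoop lying flat: trough 100 x 60 mm and 30 mm tall along its own +x, round handle 85 mm long along its own -x; origin under the joint of trough and handle. Bystander
- tape: roll of brown packing tape lying flat, 90 mm across, 24 mm tall; origin at the centre of its underside. Bystander

How it is judged:
By the outcome, as a careful person would: the job done as asked, in the order asked, and still so for the second after the job is handed in, while the arm keeps its last pose, push and grip.
It also fails if it takes over 72 s, if anything falls off the work surface, if the arm or the gripper's body presses on something with over 40 N, if the wrist force passes 120 N, or if a joint passes its speed limit or range.

## Working session

There is one attempt and no reset: what is moved stays moved. The work goes in short steps, Python scripts to look and compute and a shell command to move; the robot and the scene stay as the last step left them, time stands still between calls to the robot, and variables do not carry over. Pictures are saved under pics/ and viewed, at most 10 in all, crops included, and the job is handed in when it is done.

```bash
mkdir -p pics; ls; cat > h.py <<'E'
import numpy as np, cv2
from cell import ctrl
def ray(c,u,v):
    K=np.array(c["camera_matrix"]); d=np.array([(u-K[0,2])/K[0,0],(v-K[1,2])/K[1,1]]); p=d.copy()
    for _ in range(20): p=d/(1+c["k1"]*(p@p))
    R=np.array(c["R"]);return -R.T@np.array(c["t"]), R.T@np.r_[p,1]
def at(c,u,v,z):
    o,d=ray(c,u,v); return o+d*(z-o[2])/d[2]
def proj(c,X):
    p=np.array(c["R"])@X+np.array(c["t"]); p=p[:2]/p[2]; p=p*(1+c["k1"]*(p@p)); K=np.array(c["camera_matrix"]); return np.array([K[0,0]*p[0]+K[0,2],K[1,1]*p[1]+K[1,2]])
E
python3 - <<'E'
from h import *
s=ctrl.read_state();print(s["time_s"],s["ee_pos"],np.round(s["ee_rot"],3).tolist(),s["contact_force"])
for n in("top","scene"):
    c=ctrl.camera(n);cv2.imwrite(f"pics/{n}0.png",c["image"][:,:,::-1])
    print(n,np.round(-np.array(c["R"]).T@c["t"]))
    for q in("tin_a_center","basket","fish_box","bowl","jar","spice_can","scoop","tape","calculator"):
        for r in ctrl.silhouettes(q,n):
            if r["score"]<.3: continue
            v,u=np.nonzero(r["pixels"]); print(q,round(r["score"],2),np.round(r["point"]),len(u),[u.min(),u.max(),v.min(),v.max()],"z0:",np.round(at(c,r["point"][1],r["point"][0],0)[:2]))
E
```

```text
pics
0.0 [182.76451546 491.9089203  238.18687718] [[-0.937, 0.348, -0.001], [0.348, 0.937, -0.001], [0.0, -0.001, -1.0]] [-0.04655404 -0.64006973  0.1108051 ]
top [ 469.   -7. 1254.]
tin_a_center 0.78 [254. 397.] 1070 [np.int64(376), np.int64(415), np.int64(237), np.int64(271)] z0: [ 534. -152.]
basket 0.9 [256. 507.] 13765 [np.int64(452), np.int64(561), np.int64(183), np.int64(326)] z0: [ 529. -390.]
fish_box 0.61 [262. 145.] 13774 [np.int64(97), np.int64(199), np.int64(193), np.int64(331)] z0: [513. 388.]
bowl 0.8 [173. 304.] 2095 [np.int64(280), np.int64(330), np.int64(150), np.int64(201)] z0: [705.  47.]
jar 0.75 [182. 360.] 980 [np.int64(343), np.int64(375), np.int64(162), np.int64(199)] z0: [686. -72.]
jar 0.59 [231. 256.] 1136 [np.int64(231), np.int64(270), np.int64(213), np.int64(250)] z0: [579. 147.]
spice_can 0.61 [169. 417.] 643 [np.int64(403), np.int64(432), np.int64(154), np.int64(182)] z0: [ 715. -195.]
spice_can 0.53 [258. 508.] 13694 [np.int64(452), np.int64(560), np.int64(183), np.int64(326)] z0: [ 525. -393.]
scoop 0.81 [339. 392.] 1968 [np.int64(375), np.int64(408)
[... 980 characters left out ...]
, np.int64(432), np.int64(257), np.int64(301)] z0: [673.  78.]
jar 0.87 [299. 360.] 2315 [np.int64(339), np.int64(378), np.int64(266), np.int64(332)] z0: [651. -24.]
spice_can 0.81 [351. 322.] 1759 [np.int64(306), np.int64(341), np.int64(322), np.int64(379)] z0: [ 687. -167.]
scoop 0.84 [256. 221.] 1378 [np.int64(182), np.int64(251), np.int64(233), np.int64(280)] z0: [ 353. -120.]
tape 0.69 [253. 442.] 967 [np.int64(416), np.int64(461), np.int64(243), np.int64(277)] z0: [682. 213.]
tape 0.47 [272. 271.] 2585 [np.int64(249), np.int64(288), np.int64(234), np.int64(310)] z0: [469. -85.]
calculator 0.96 [213. 304.] 1006 [np.int64(280), np.int64(326), np.int64(198), np.int64(237)] z0: [355. 124.]
```

View pics/top0.png

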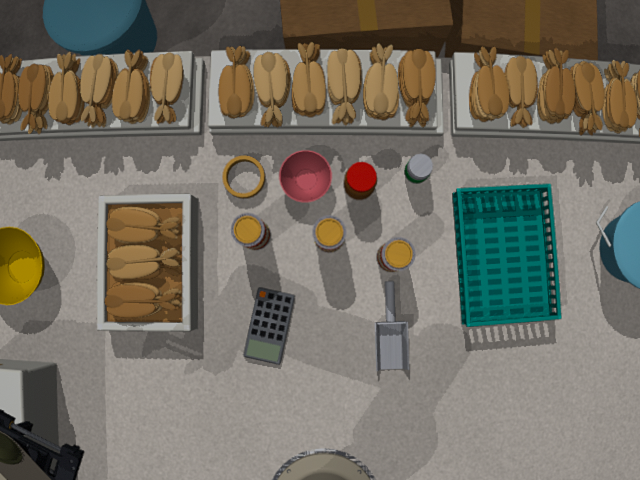

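View pics/scene0.png

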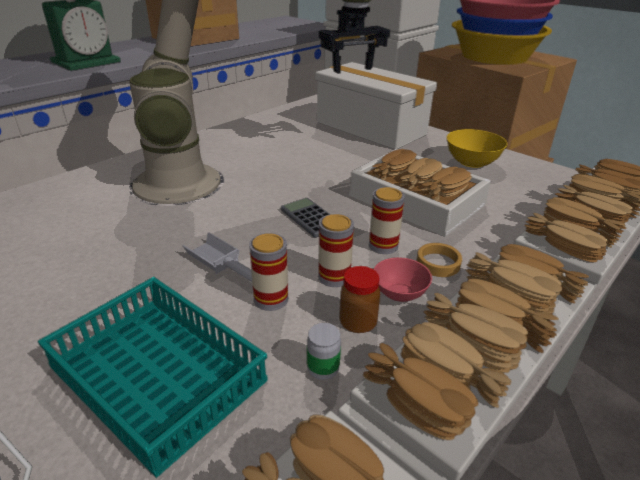

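Top view: brass lids at about (248,231), (329,233) and (398,254); basket spans columns 452–561 with its long side along the image rows. The jar and spice can stand behind the tins, and the scoop handle points at the right-hand tin (390,285).

```bash
cat > find.py <<'E'
from h import *
def lids(z=130,n="top"):
    c=ctrl.camera(n);h=cv2.cvtColor(c["image"],cv2.COLOR_RGB2HSV)
    m=cv2.inRange(h,(14,150,110),(26,255,255))
    return c,m
E
python3 - <<'E'
from find import *
c,m=lids(); h=cv2.cvtColor(c["image"],cv2.COLOR_RGB2HSV)
print(h[231,248],h[233,329],h[254,398],h[255,505])
for u,v in((248,231),(329,233),(398,254)):
    mm=np.zeros_like(m);mm[v-22:v+22,u-22:u+22]=m[v-22:v+22,u-22:u+22]
    cs=max(cv2.findContours(mm,0,1)[0],key=cv2.contourArea);(a,b),r=cv2.minEnclosingCircle(cs);
    M=cv2.moments(cs);a2,b2=M["m10"]/M["m00"],M["m01"]/M["m00"]
    X=at(c,a2,b2,130);print("lid",round(a2,1),round(b2,1),round(r,1),"mm r",round(r*(1254-130)/c["camera_matrix"][0][0],1),np.round(X,1),"reach",round(np.hypot(X[0],X[1])),"base px",np.round(proj(c,np.r_[X[:2],0])))
S=ctrl.camera("scene");cs=[r for r in ctrl.silhouettes("basket","top") if r["score"]>.7][0]["pixels"]
ctrl
k=cv2.minAreaRect(np.array(np.nonzero(cs)[::-1]).T.astype(np.float32));print(k)
B=cv2.inRange(h,(80,120,50),(95,255,255));B[:,:440]=0;B[:,575:]=0;B[:170]=0;B[340:]=0
P=np.array(np.nonzero(B)[::-1]).T.astype(np.float32)
hull=cv2.convexHull(P);q=cv2.approxPolyDP(hull,6,True)[:,0];print(q.tolist())
print([np.round(at(c,u,v,60)[:2]).tolist() for u,v in q])
for q,z in(("jar",100),("spice_can",75),("bowl",45),("tape",24),("scoop",15),("calculator",14)):
    r=ctrl.silhouettes(q,"top")[0];print(q,np.round(at(c,r["point"][1],r["point"][0],z)[:2]))
E
```

```text
[ 20 185 164] [ 20 184 166] [ 20 185 164] [ 88 255 110]
lid 247.0 229.2 13.5 mm r 25.4 [571.9 148.5 130. ] reach 591 base px [255. 235.]
lid 329.0 231.7 13.4 mm r 25.2 [567.9  -7.6 130. ] reach 568 base px [329. 237.]
lid 398.5 253.6 13.6 mm r 25.6 [ 527.  -139.4  130. ] reach 545 base px [391. 257.]Traceback (most recent call last):
  File "<stdin>", line 9, in <module>
IndexError: list index out of range
```

```bash
python3 - <<'E'
from find import *
c,m=lids(); h=cv2.cvtColor(c["image"],cv2.COLOR_RGB2HSV)
B=cv2.inRange(h,(80,120,50),(95,255,255));B[:,:440]=0;B[:,575:]=0;B[:170]=0;B[340:]=0
P=np.array(np.nonzero(B)[::-1]).T.astype(np.float32)
hull=cv2.convexHull(P);q=cv2.approxPolyDP(hull,6,True)[:,0];print(q.tolist())
w=np.array([at(c,u,v,60)[:2] for u,v in q]);print(np.round(w).tolist())
r=cv2.minAreaRect(np.array([at(c,*p,60)[:2] for p in hull[:,0]],np.float32));print(r)
for q,z in(("jar",100),("spice_can",75),("bowl",45),("tape",24),("scoop",15),("calculator",14)):
    for r in ctrl.silhouettes(q,"top")[:1]:print(q,np.round(at(c,r["point"][1],r["point"][0],z)[:2]))
# cross-check lids in scene cam
s=ctrl.camera("scene");cv2
im=s["image"].copy()
for X in((571.9,148.5),(567.9,-7.6),(527,-139.4)):
    print(np.round(proj(s,np.r_[X,130])),np.round(proj(s,np.r_[X,0])))
hs=cv2.cvtColor(im,cv2.COLOR_RGB2HSV);print(hs[193,388],hs[243,268])
m=cv2.inRange(hs,(14,150,110),(26,255,255))
for u,v in((388,193),(337,222),(268,243)):
    p=np.argwhere(m[v-14:v+14,u-20:u+20]);print("lid scene",p.mean(0)[::-1]+(u-20,v-14))
E
```

```text
[[560.0, 318.0], [462.0, 323.0], [457.0, 188.0], [550.0, 184.0]]
[[398.0, -486.0], [391.0, -277.0], [665.0, -269.0], [677.0, -469.0]]
((530.9718017578125, -373.18206787109375), (282.1407470703125, 212.41494750976562), 3.7497403621673584)
jar [671. -63.]
spice_can [ 699. -182.]
bowl [695.  48.]
tape [720. 176.]
scoop [ 351. -139.]
calculator [379. 117.]
[388. 192.] [382. 245.]
[335. 221.] [333. 276.]
[267. 241.] [270. 298.]
[ 18 164 152] [ 18 157 156]
lid scene [388.57627119 193.96186441]
lid scene [336.23312883 222.24846626]
lid scene [267.60401003 242.60902256]
```

```bash
cat > d.py <<'E'
import sys; from h import *
s=ctrl.read_state();R=np.array(s["ee_rot"]);p=np.array(s["ee_pos"])
print("t",s["time_s"],"tcp",np.round(p,1),"zaxis",np.round(R[:,2],3),"yaw y",np.round(R[:2,1],3),"w",round(s["gripper_width"],3),"gf",round(s["grasp_force"],1))
f=[]
for _ in range(5): f.append(ctrl.read_state()["contact_force"])
print("F",np.round(np.mean(f,0),2),"std",np.round(np.std(f,0),2))
a=list(map(float,sys.argv[1:]))
for i in range(0,len(a),3):
    print(a[i:i+3],"shift m",np.round(R.T@(np.array(a[i:i+3])-p)/1000,4))
E
python3 d.py 572 148.5 238 572 148.5 73
```

```text
t 1.55 tcp [182.9 492.1 238.7] zaxis [-0.  0. -1.] yaw y [0.348 0.937] w 1.001 gf 0.0
F [-0.23 -0.54  0.16] std [0. 0. 0.]
[572.0, 148.5, 238.0] shift m [-0.4844 -0.1866  0.0007]
[572.0, 148.5, 73.0] shift m [-0.4844 -0.1866  0.1657]
```

```bash
python3 -m jog '[[-0.055,-0.021,0,0,0,0],[-0.11,-0.042,0,0,0,0],[-0.165,-0.063,0,0,0,0],[-0.22,-0.084,0,0,0,0],[-0.275,-0.105,0,0,0,0],[-0.33,-0.126,0,0,0,0],[-0.385,-0.147,0,0,0,0],[-0.44,-0.169,0,0,0,0],[-0.484,-0.187,0,0,0,0],[-0.484,-0.187,0,0,0,0]]' 1 35; python3 - <<'E'
from h import *
c=ctrl.camera("top");cv2.imwrite("pics/top1.png",c["image"][:,:,::-1])
E
python3 d.py 572 148.5 73 568 -7.6 238
```

```text
time_s: 2.8
ee_pos: [572.9, 145.9, 237.9]
ee_rot: [[-0.936, 0.352, -0.001], [0.352, 0.936, -0.0], [0.001, -0.001, -1.0]]
contact_force: [-0.2, -1.0, 0.1]
gripper_width: 1.0
grasp_force: 0.0
t 2.85 tcp [571.8 147.4 238.2] zaxis [-0.001  0.    -1.   ] yaw y [0.35  0.937] w 0.999 gf 0.0
F [-0.54  0.06  0.95] std [0. 0. 0.]
[572.0, 148.5, 73.0] shift m [1.000e-04 1.100e-03 1.652e-01]
[568.0, -7.6, 238.0] shift m [-5.070e-02 -1.465e-01  1.000e-04]
```

View pics/top1.png

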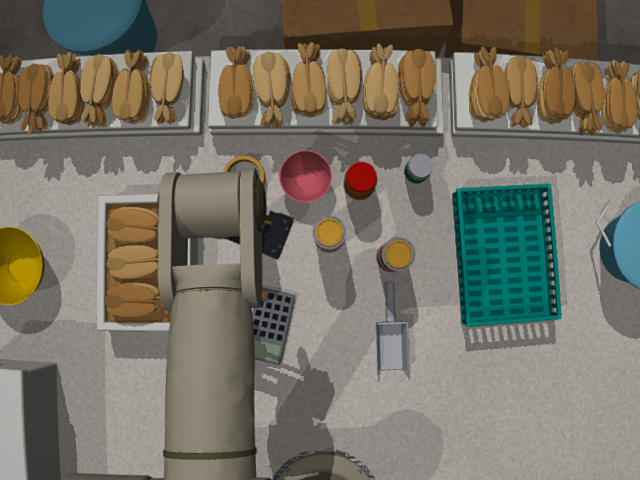

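The arm hides the first tin at (247,229); the other tins are still at (329,233) and (398,254), and the bystanders have not moved. Descending.

```bash
cat > feel.py <<'E'
from h import *
f=[];t=[]
for _ in range(16):
    ctrl.camera("scene");s=ctrl.read_state();f.append(s["contact_force"]);t.append(s["wrist_torque"])
print("F",np.round(np.mean(f,0),2),"std",np.round(np.std(f,0),2),"tq",np.round(np.mean(t,0),2),"t",s["time_s"],"gf",s["grasp_force"],"w",s["gripper_width"])
E
python3 feel.py
python3 -m jog '[[0,0.001,0.03,0,0,0],[0,0.001,0.065,0,0,0],[0,0.001,0.1,0,0,0],[0,0.001,0.13,0,0,0],[0,0.001,0.15,0,0,0],[0,0.001,0.16,0,0,0],[0,0.001,0.165,0,0,0],[0,0.001,0.165,0,0,0]]' 1 35
python3 -m jog '[[0,0,0,0,0,0],[0,0,0,0,0,0],[0,0,0,0,0,0],[0,0,0,0,0,0],[0,0,0,0,0,0],[0,0,0,0,0,0]]' 0 35
```

```text
F [-0.06  0.07  0.01] std [0.5  0.42 0.42] tq [-0.01 -0.01 -0.  ] t 3.65 gf 0.0 w 1.0006506308051084
time_s: 4.65
ee_pos: [572.0, 149.2, 74.1]
ee_rot: [[-0.937, 0.348, 0.001], [0.348, 0.937, 0.0], [-0.001, 0.0, -1.0]]
contact_force: [0.2, 0.3, -0.9]
gripper_width: 1.0
grasp_force: 0.0
time_s: 5.4
ee_pos: [571.9, 149.2, 74.0]
ee_rot: [[-0.937, 0.348, 0.001], [0.348, 0.937, 0.0], [-0.0, 0.0, -1.0]]
contact_force: [-1.0, 1.5, 4.6]
gripper_width: 0.724
grasp_force: 35.0
```

```bash
python3 -m jog '[[0,0,-0.005,0,0,0],[0,0,-0.015,0,0,0],[0,0,-0.03,0,0,0],[0,0,-0.045,0,0,0],[0,0,-0.055,0,0,0],[0,0,-0.06,0,0,0],[0,0,-0.06,0,0,0],[0,0,-0.06,0,0,0]]'; python3 feel.py; python3 d.py
```

```text
time_s: 6.4
ee_pos: [571.5, 149.2, 133.2]
ee_rot: [[-0.937, 0.348, -0.001], [0.348, 0.937, -0.0], [0.001, -0.0, -1.0]]
contact_force: [-0.3, -0.1, -3.2]
gripper_width: 0.721
grasp_force: 35.0
F [ 0.18 -0.13 -2.47] std [0.47 0.62 0.46] tq [ 0.01 -0.   -0.01] t 7.2 gf 34.99659268185496 w 0.7206717853188127
t 7.2 tcp [571.8 149.2 133.7] zaxis [ 0.  0. -1.] yaw y [0.348 0.937] w 0.721 gf 35.0
F [-0.03 -0.03 -2.1 ] std [0. 0. 0.]
```

```bash
python3 -m jog '[[0,0,0.015,0,0,0],[0,0,0.03,0,0,0],[0,0,0.045,0,0,0],[0,0,0.053,0,0,0],[0,0,0.057,0,0,0],[0,0,0.059,0,0,0],[0,0,0.0595,0,0,0],[0,0,0.06,0,0,0],[0,0,0.06,0,0,0]]'
python3 -m jog '[[0,0,0,0,0,0],[0,0,0,0,0,0],[0,0,0,0,0,0],[0,0,0,0,0,0],[0,0,0,0,0,0]]' 1
python3 -m jog '[[0,0,-0.03,0,0,0],[0,0,-0.08,0,0,0],[0,0,-0.13,0,0,0],[0,0,-0.16,0,0,0],[0,0,-0.16,0,0,0]]'
python3 d.py 567.9 -7.6 235 567.9 -7.6 73
```

```text
time_s: 8.32
ee_pos: [572.0, 149.2, 74.1]
ee_rot: [[-0.937, 0.348, 0.001], [0.348, 0.937, 0.0], [-0.001, 0.0, -1.0]]
contact_force: [-0.9, 0.3, -0.1]
gripper_width: 0.719
grasp_force: 35.0
time_s: 8.95
ee_pos: [571.8, 149.2, 73.7]
ee_rot: [[-0.937, 0.348, 0.0], [0.348, 0.937, 0.0], [-0.0, 0.0, -1.0]]
contact_force: [-0.3, -0.4, 0.7]
gripper_width: 0.996
grasp_force: 0.0
time_s: 9.57
ee_pos: [572.5, 149.3, 235.7]
ee_rot: [[-0.937, 0.348, 0.004], [0.348, 0.937, 0.0], [-0.004, 0.002, -1.0]]
contact_force: [-0.3, -0.0, -0.3]
gripper_width: 1.002
grasp_force: 0.0
t 9.575 tcp [572.5 149.3 235.7] zaxis [ 0.004  0.    -1.   ] yaw y [0.348 0.937] w 1.002 gf 0.0
F [-0.3  -0.02 -0.32] std [0. 0. 0.]
[567.9, -7.6, 235.0] shift m [-0.0503 -0.1486  0.0007]
[567.9, -7.6, 73.0] shift m [-0.0497 -0.1489  0.1627]
```

```bash
python3 -m jog '[[-0.017,-0.05,0,0,0,0],[-0.034,-0.1,0,0,0,0],[-0.051,-0.148,0.01,0,0,0],[-0.051,-0.148,0.04,0,0,0],[-0.051,-0.148,0.08,0,0,0],[-0.051,-0.148,0.12,0,0,0],[-0.051,-0.148,0.145,0,0,0],[-0.051,-0.148,0.157,0,0,0],[-0.051,-0.148,0.161,0,0,0],[-0.051,-0.148,0.161,0,0,0]]'
python3 -m jog '[[0,0,0,0,0,0],[0,0,0,0,0,0],[0,0,0,0,0,0],[0,0,0,0,0,0],[0,0,0,0,0,0],[0,0,0,0,0,0]]' 0 35
python3 -m jog '[[0,0,-0.005,0,0,0],[0,0,-0.015,0,0,0],[0,0,-0.03,0,0,0],[0,0,-0.045,0,0,0],[0,0,-0.055,0,0,0],[0,0,-0.06,0,0,0],[0,0,-0.06,0,0,0],[0,0,-0.06,0,0,0]]'; python3 feel.py; python3 d.py
```

```text
time_s: 10.82
ee_pos: [568.2, -7.3, 73.1]
ee_rot: [[-0.937, 0.348, 0.001], [0.348, 0.937, -0.0], [-0.001, 0.0, -1.0]]
contact_force: [0.2, -0.3, 0.4]
gripper_width: 1.0
grasp_force: 0.0
time_s: 11.58
ee_pos: [568.2, -7.2, 73.1]
ee_rot: [[-0.937, 0.348, 0.001], [0.348, 0.937, 0.0], [-0.001, 0.0, -1.0]]
contact_force: [-0.5, 2.2, 5.4]
gripper_width: 0.721
grasp_force: 35.0
time_s: 12.58
ee_pos: [567.8, -7.3, 132.2]
ee_rot: [[-0.937, 0.348, -0.001], [0.348, 0.937, 0.0], [0.001, -0.0, -1.0]]
contact_force: [0.3, 0.3, -6.6]
gripper_width: 0.718
grasp_force: 35.0
F [ 0.04 -0.21 -6.23] std [0.58 0.46 0.37] tq [ 0.01  0.   -0.  ] t 13.375 gf 34.99886965379119 w 0.71389446604958
t 13.375 tcp [568.   -7.3 132.7] zaxis [ 0. -0. -1.] yaw y [0.348 0.937] w 0.714 gf 35.0
F [ 0.28 -0.2  -6.67] std [0. 0. 0.]
```

```bash
python3 -m jog '[[0,0,0.015,0,0,0],[0,0,0.03,0,0,0],[0,0,0.045,0,0,0],[0,0,0.053,0,0,0],[0,0,0.057,0,0,0],[0,0,0.059,0,0,0],[0,0,0.0595,0,0,0],[0,0,0.06,0,0,0],[0,0,0.06,0,0,0]]'
python3 -m jog '[[0,0,0,0,0,0],[0,0,0,0,0,0],[0,0,0,0,0,0],[0,0,0,0,0,0],[0,0,0,0,0,0]]' 1
python3 -m jog '[[0,0,-0.03,0,0,0],[0,0,-0.08,0,0,0],[0,0,-0.13,0,0,0],[0,0,-0.16,0,0,0],[0,0,-0.16,0,0,0],[0,0,-0.16,0,0,0]]'
python3 d.py 527 -139.4 233 527 -139.4 73
```

```text
time_s: 14.5
ee_pos: [568.3, -7.3, 73.1]
ee_rot: [[-0.937, 0.348, 0.001], [0.348, 0.937, -0.0], [-0.001, 0.0, -1.0]]
contact_force: [1.0, -0.4, -3.8]
gripper_width: 0.719
grasp_force: 35.0
time_s: 15.12
ee_pos: [568.1, -7.3, 72.8]
ee_rot: [[-0.937, 0.348, 0.0], [0.348, 0.937, -0.0], [-0.0, 0.0, -1.0]]
contact_force: [0.4, 0.5, 0.1]
gripper_width: 1.002
grasp_force: 0.0
time_s: 15.88
ee_pos: [567.6, -7.2, 231.3]
ee_rot: [[-0.937, 0.348, -0.002], [0.348, 0.937, 0.0], [0.002, -0.0, -1.0]]
contact_force: [-0.1, 0.2, 0.3]
gripper_width: 1.0
grasp_force: 0.0
t 15.875 tcp [567.6  -7.2 231.3] zaxis [-0.002  0.    -1.   ] yaw y [0.348 0.937] w 1.0 gf 0.0
F [-0.1   0.16  0.35] std [0. 0. 0.]
[527.0, -139.4, 233.0] shift m [-0.008  -0.138  -0.0017]
[527.0, -139.4, 73.0] shift m [-0.0083 -0.138   0.1583]
```

```bash
python3 -m jog '[[-0.003,-0.046,0,0,0,0],[-0.006,-0.092,0,0,0,0],[-0.008,-0.138,0.01,0,0,0],[-0.008,-0.138,0.04,0,0,0],[-0.008,-0.138,0.08,0,0,0],[-0.008,-0.138,0.12,0,0,0],[-0.008,-0.138,0.145,0,0,0],[-0.008,-0.138,0.156,0,0,0],[-0.008,-0.138,0.159,0,0,0],[-0.008,-0.138,0.159,0,0,0]]'
python3 -m jog '[[0,0,0,0,0,0],[0,0,0,0,0,0],[0,0,0,0,0,0],[0,0,0,0,0,0],[0,0,0,0,0,0],[0,0,0,0,0,0]]' 0 35
python3 -m jog '[[0,0,-0.005,0,0,0],[0,0,-0.015,0,0,0],[0,0,-0.03,0,0,0],[0,0,-0.045,0,0,0],[0,0,-0.055,0,0,0],[0,0,-0.06,0,0,0],[0,0,-0.06,0,0,0],[0,0,-0.06,0,0,0]]'; python3 feel.py; python3 d.py 466 -382 200 466 -382 80 527 -139 200
```

```text
time_s: 17.12
ee_pos: [527.7, -139.6, 74.2]
ee_rot: [[-0.937, 0.348, 0.001], [0.348, 0.937, -0.0], [-0.001, -0.0, -1.0]]
contact_force: [-1.1, 0.2, 1.0]
gripper_width: 0.997
grasp_force: 0.0
time_s: 17.88
ee_pos: [527.6, -139.5, 74.0]
ee_rot: [[-0.937, 0.348, 0.001], [0.348, 0.937, -0.0], [-0.001, 0.0, -1.0]]
contact_force: [-0.2, 2.1, 5.4]
gripper_width: 0.719
grasp_force: 35.0
time_s: 18.88
ee_pos: [527.3, -139.4, 133.3]
ee_rot: [[-0.937, 0.348, -0.001], [0.348, 0.937, 0.0], [0.001, 0.0, -1.0]]
contact_force: [-0.1, 1.0, -4.2]
gripper_width: 0.718
grasp_force: 35.0
F [-0.17 -0.08 -3.59] std [0.49 0.47 0.45] tq [ 0.01  0.01 -0.  ] t 19.675 gf 34.99753679148853 w 0.7221651335214682
t 19.675 tcp [ 527.5 -139.5  133.7] zaxis [ 0. -0. -1.] yaw y [0.348 0.937] w 0.722 gf 35.0
F [ 0.71 -0.37 -3.6 ] std [0. 0. 0.]
[466.0, -382.0, 200.0] shift m [-0.0268 -0.2488 -0.0663]
[466.0, -382.0, 80.0] shift m [-0.0268 -0.2488  0.0537]
[527.0, -139.0, 200.0] shift m [ 0.0006  0.0003 -0.0663]
```

Weights are about 0.25, 0.635 and 0.37 kg, so the middle tin is the full one. This one goes into the basket.

```bash
python3 -m jog '[[0,-0.005,-0.02,0,0,0],[-0.002,-0.02,-0.045,0,0,0],[-0.005,-0.05,-0.06,0,0,0],[-0.009,-0.085,-0.066,0,0,0],[-0.013,-0.12,-0.066,0,0,0],[-0.017,-0.16,-0.066,0,0,0],[-0.021,-0.195,-0.066,0,0,0],[-0.024,-0.225,-0.066,0,0,0],[-0.026,-0.242,-0.066,0,0,0],[-0.027,-0.249,-0.066,0,0,0]]'
python3 -m jog '[[0,0,0,0,0,0],[0,0,0,0,0,0]]'
python3 - <<'E'
from h import *
c=ctrl.camera("scene");cv2.imwrite("pics/s2.png",c["image"][:,:,::-1])
E
python3 d.py 466 -382 79
```

```text
time_s: 20.92
ee_pos: [465.9, -382.6, 199.5]
ee_rot: [[-0.937, 0.349, -0.0], [0.349, 0.937, 0.0], [0.0, 0.0, -1.0]]
contact_force: [0.9, -0.2, -3.6]
gripper_width: 0.719
grasp_force: 35.0
time_s: 21.18
ee_pos: [466.4, -381.4, 199.8]
ee_rot: [[-0.938, 0.347, 0.0], [0.347, 0.938, 0.0], [0.0, 0.0, -1.0]]
contact_force: [-0.4, -0.9, -4.4]
gripper_width: 0.72
grasp_force: 35.0
t 21.225 tcp [ 466.4 -381.5  199.8] zaxis [ 0.  0. -1.] yaw y [0.347 0.938] w 0.717 gf 35.0
F [ 0.3  -0.45 -3.92] std [0. 0. 0.]
[466.0, -382.0, 79.0] shift m [ 0.0002 -0.0007  0.1208]
```

View pics/s2.png

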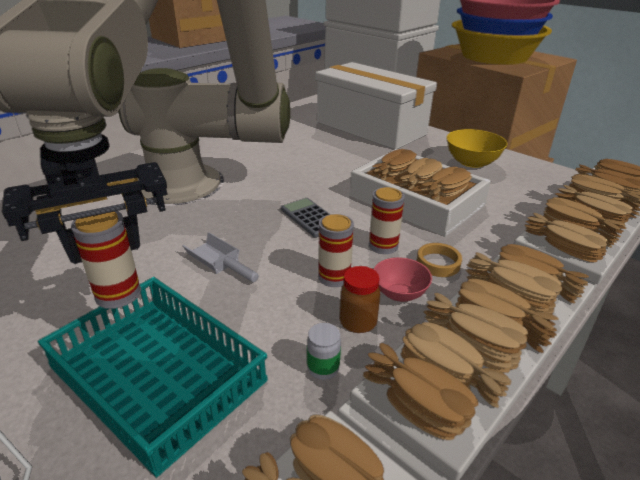

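The tin hangs upright at (110,260) above the near half of the basket, and the two other tins stand where they were. Lowering.

```bash
python3 -m jog '[[0,0,0.015,0,0,0],[0,0,0.04,0,0,0],[0,0,0.065,0,0,0],[0,0,0.09,0,0,0],[0,0,0.105,0,0,0],[0,0,0.113,0,0,0],[0,0,0.117,0,0,0],[0,0,0.119,0,0,0],[0,0,0.12,0,0,0],[0,0,0.12,0,0,0]]'
python3 feel.py
```

```text
time_s: 22.48
ee_pos: [466.1, -382.4, 80.0]
ee_rot: [[-0.937, 0.348, 0.0], [0.348, 0.937, -0.0], [-0.0, -0.0, -1.0]]
contact_force: [0.9, 0.4, -3.5]
gripper_width: 0.721
grasp_force: 35.0
F [ 0.12  0.05 -3.88] std [0.55 0.33 0.58] tq [0. 0. 0.] t 23.275 gf 34.9976315908134 w 0.7194370069499944
```

```bash
python3 -m jog '[[0,0,0.0005,0,0,0],[0,0,0.001,0,0,0],[0,0,0.0015,0,0,0],[0,0,0.0015,0,0,0]]'
python3 feel.py
```

```text
time_s: 23.78
ee_pos: [466.1, -382.3, 79.1]
ee_rot: [[-0.937, 0.348, 0.0], [0.348, 0.937, -0.0], [-0.001, -0.0, -1.0]]
contact_force: [-1.0, 2.7, 4.4]
gripper_width: 0.721
grasp_force: 35.0
F [-2.07  2.87  5.05] std [0.51 0.54 0.49] tq [ 0.47  0.38 -0.01] t 24.575 gf 34.99801545403898 w 0.7218709180060113
```

```bash
python3 -m jog '[[0,0,0,0,0,0],[0,0,0,0,0,0],[0,0,0,0,0,0],[0,0,0,0,0,0],[0,0,0,0,0,0]]' 1
python3 -m jog '[[0,0,-0.03,0,0,0],[0,0,-0.08,0,0,0],[0,0,-0.13,0,0,0],[0,0,-0.16,0,0,0],[0,0,-0.16,0,0,0],[0,0,-0.16,0,0,0]]'
python3 d.py 572 149.2 238
```

```text
time_s: 25.2
ee_pos: [466.0, -382.3, 78.2]
ee_rot: [[-0.937, 0.348, 0.0], [0.348, 0.937, -0.0], [-0.0, -0.0, -1.0]]
contact_force: [0.3, 0.7, 1.1]
gripper_width: 1.0
grasp_force: 0.0
time_s: 25.95
ee_pos: [465.7, -382.0, 236.7]
ee_rot: [[-0.937, 0.348, -0.001], [0.348, 0.937, 0.002], [0.002, 0.001, -1.0]]
contact_force: [-0.5, -0.4, 0.8]
gripper_width: 1.001
grasp_force: 0.0
t 25.95 tcp [ 465.7 -382.   236.7] zaxis [-0.001  0.002 -1.   ] yaw y [0.348 0.937] w 1.001 gf 0.0
F [-0.54 -0.4   0.82] std [0. 0. 0.]
[572.0, 149.2, 238.0] shift m [ 8.540e-02  5.349e-01 -5.000e-04]
```

```bash
python3 -m jog '[[0.009,0.057,0,0,0,0],[0.018,0.114,0,0,0,0],[0.027,0.171,0,0,0,0],[0.036,0.228,0,0,0,0],[0.045,0.285,0,0,0,0],[0.054,0.342,0,0,0,0],[0.063,0.399,0,0,0,0],[0.072,0.456,0,0,0,0],[0.081,0.513,0,0,0,0],[0.0855,0.535,0,0,0,0]]'
python3 -m jog '[[0,0,0,0,0,0],[0,0,0,0,0,0]]'; python3 d.py 572 149.2 74
```

```text
time_s: 27.2
ee_pos: [571.7, 151.8, 236.2]
ee_rot: [[-0.938, 0.346, -0.003], [0.346, 0.938, 0.0], [0.003, -0.001, -1.0]]
contact_force: [1.4, -0.4, 0.1]
gripper_width: 1.0
grasp_force: 0.0
time_s: 27.45
ee_pos: [572.0, 148.0, 237.4]
ee_rot: [[-0.937, 0.349, -0.002], [0.349, 0.937, -0.0], [0.001, -0.001, -1.0]]
contact_force: [-0.0, 0.3, -0.1]
gripper_width: 0.998
grasp_force: 0.0
t 27.45 tcp [572.  148.  237.4] zaxis [-0.002 -0.    -1.   ] yaw y [0.349 0.937] w 0.998 gf 0.0
F [-0.01  0.35 -0.07] std [0. 0. 0.]
[572.0, 149.2, 74.0] shift m [0.0002 0.0013 0.1634]
```

```bash
python3 -m jog '[[0,0.001,0.03,0,0,0],[0,0.001,0.065,0,0,0],[0,0.001,0.1,0,0,0],[0,0.001,0.13,0,0,0],[0,0.001,0.15,0,0,0],[0,0.001,0.16,0,0,0],[0,0.001,0.163,0,0,0],[0,0.001,0.163,0,0,0]]' 1 35
python3 -m jog '[[0,0,0,0,0,0],[0,0,0,0,0,0],[0,0,0,0,0,0],[0,0,0,0,0,0],[0,0,0,0,0,0],[0,0,0,0,0,0]]' 0 35
python3 -m jog '[[0,0,-0.005,0,0,0],[0,0,-0.02,0,0,0],[0,0,-0.045,0,0,0],[0,0,-0.075,0,0,0],[0,0,-0.105,0,0,0],[0,0,-0.135,0,0,0],[0,0,-0.155,0,0,0],[0,0,-0.167,0,0,0],[0,0,-0.17,0,0,0],[0,0,-0.17,0,0,0]]'
python3 d.py 596 -376 243
```

```text
time_s: 28.45
ee_pos: [572.9, 149.7, 75.8]
ee_rot: [[-0.937, 0.349, 0.001], [0.349, 0.937, 0.0], [-0.001, 0.0, -1.0]]
contact_force: [0.0, 0.5, 0.6]
gripper_width: 1.0
grasp_force: 0.0
time_s: 29.2
ee_pos: [572.7, 149.9, 75.5]
ee_rot: [[-0.937, 0.348, 0.0], [0.348, 0.937, -0.0], [-0.0, 0.0, -1.0]]
contact_force: [-0.5, -0.4, 3.2]
gripper_width: 0.722
grasp_force: 35.0
time_s: 30.45
ee_pos: [572.4, 149.9, 244.7]
ee_rot: [[-0.937, 0.348, -0.001], [0.348, 0.937, -0.0], [0.001, -0.0, -1.0]]
contact_force: [-0.2, 0.1, -2.7]
gripper_width: 0.721
grasp_force: 35.0
t 30.45 tcp [572.4 149.9 244.7] zaxis [-0.001 -0.    -1.   ] yaw y [0.348 0.937] w 0.721 gf 35.0
F [-0.16  0.08 -2.71] std [0. 0. 0.]
[596.0, -376.0, 243.0] shift m [-0.2053 -0.4848  0.0017]
```

```bash
python3 -m jog '[[-0.005,-0.012,0,0,0,0],[-0.015,-0.035,0,0,0,0],[-0.03,-0.07,0,0,0,0],[-0.047,-0.11,0,0,0,0],[-0.064,-0.15,0,0,0,0],[-0.081,-0.19,0,0,0,0],[-0.098,-0.23,0,0,0,0],[-0.115,-0.27,0,0,0,0],[-0.132,-0.31,0,0,0,0],[-0.148,-0.35,0,0,0,0]]'
python3 -m jog '[[-0.016,-0.038,0,0,0,0],[-0.031,-0.073,0,0,0,0],[-0.044,-0.104,0,0,0,0],[-0.053,-0.126,0,0,0,0],[-0.057,-0.135,0,0,0,0],[-0.057,-0.135,0,0,0,0],[-0.057,-0.135,0,0,0,0]]'
python3 - <<'E'
from h import *
c=ctrl.camera("scene");cv2.imwrite("pics/s3.png",c["image"][:,:,::-1])
E
python3 d.py 596 -376 80.4
```

```text
time_s: 31.7
ee_pos: [588.8, -231.9, 244.6]
ee_rot: [[-0.937, 0.349, -0.001], [0.349, 0.937, 0.0], [0.001, 0.0, -1.0]]
contact_force: [0.6, 0.6, -2.9]
gripper_width: 0.719
grasp_force: 35.0
time_s: 32.58
ee_pos: [596.0, -375.2, 245.4]
ee_rot: [[-0.938, 0.348, 0.0], [0.348, 0.938, 0.0], [0.0, 0.0, -1.0]]
contact_force: [-0.5, 0.1, -2.3]
gripper_width: 0.718
grasp_force: 35.0
t 32.625 tcp [ 596.  -375.2  245.5] zaxis [ 0.  0. -1.] yaw y [0.347 0.938] w 0.718 gf 35.0
F [ 0.07 -0.28 -2.08] std [0. 0. 0.]
[596.0, -376.0, 80.4] shift m [-0.0002 -0.0008  0.1651]
```

View pics/s3.png

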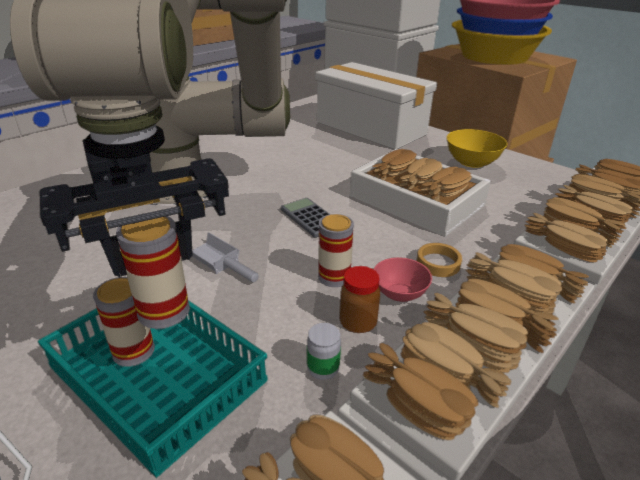

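The first tin stands upright in the basket at (125,325). The second hangs upright over the far half at (155,275), and the full tin at (336,250) is undisturbed.

```bash
python3 -m jog '[[0,0,0.015,0,0,0],[0,0,0.045,0,0,0],[0,0,0.08,0,0,0],[0,0,0.115,0,0,0],[0,0,0.14,0,0,0],[0,0,0.153,0,0,0],[0,0,0.16,0,0,0],[0,0,0.163,0,0,0],[0,0,0.165,0,0,0],[0,0,0.165,0,0,0]]'
python3 -m jog '[[0,0,0.0005,0,0,0],[0,0,0.0005,0,0,0]]';python3 feel.py
```

```text
time_s: 33.88
ee_pos: [596.0, -376.2, 80.7]
ee_rot: [[-0.937, 0.348, 0.001], [0.348, 0.937, -0.0], [-0.001, -0.0, -1.0]]
contact_force: [-1.1, 0.3, -2.8]
gripper_width: 0.717
grasp_force: 35.0
time_s: 34.12
ee_pos: [596.0, -376.3, 80.5]
ee_rot: [[-0.937, 0.348, 0.001], [0.348, 0.937, -0.001], [-0.001, -0.0, -1.0]]
contact_force: [-0.6, -0.8, 2.6]
gripper_width: 0.718
grasp_force: 35.0
F [-1.1   0.43  5.07] std [0.39 0.35 0.91] tq [0.26 0.12 0.04] t 34.925 gf 34.950223923660815 w 0.7196914844346841
```

```bash
python3 -m jog '[[0,0,0,0,0,0],[0,0,0,0,0,0],[0,0,0,0,0,0],[0,0,0,0,0,0],[0,0,0,0,0,0]]' 1
python3 -m jog '[[0,0,-0.03,0,0,0],[0,0,-0.08,0,0,0],[0,0,-0.13,0,0,0],[0,0,-0.16,0,0,0],[0,0,-0.16,0,0,0],[0,0,-0.16,0,0,0]]'
python3 d.py 568.1 -7.3 238
```

```text
time_s: 35.55
ee_pos: [595.8, -376.1, 79.7]
ee_rot: [[-0.937, 0.348, -0.0], [0.348, 0.937, 0.0], [0.0, -0.0, -1.0]]
contact_force: [-0.2, 0.5, 0.5]
gripper_width: 1.004
grasp_force: 0.0
time_s: 36.3
ee_pos: [595.5, -375.8, 237.9]
ee_rot: [[-0.937, 0.348, -0.002], [0.348, 0.937, 0.002], [0.002, 0.001, -1.0]]
contact_force: [-0.4, 0.3, -0.4]
gripper_width: 0.996
grasp_force: 0.0
t 36.3 tcp [ 595.5 -375.8  237.9] zaxis [-0.002  0.002 -1.   ] yaw y [0.348 0.937] w 0.996 gf 0.0
F [-0.45  0.28 -0.4 ] std [0. 0. 0.]
[568.1, -7.3, 238.0] shift m [0.1541 0.3359 0.0006]
```

```bash
python3 -m jog '[[0.022,0.048,0,0,0,0],[0.044,0.096,0,0,0,0],[0.066,0.144,0,0,0,0],[0.088,0.192,0,0,0,0],[0.11,0.24,0,0,0,0],[0.132,0.288,0,0,0,0],[0.148,0.322,0,0,0,0],[0.154,0.336,0,0,0,0],[0.154,0.336,0,0,0,0],[0.154,0.336,0,0,0,0]]'
python3 d.py 568.1 -7.3 73
```

```text
time_s: 37.55
ee_pos: [568.6, -8.8, 239.3]
ee_rot: [[-0.937, 0.35, -0.001], [0.35, 0.937, -0.0], [0.001, -0.0, -1.0]]
contact_force: [0.0, 0.7, 0.3]
gripper_width: 1.002
grasp_force: 0.0
t 37.55 tcp [568.6  -8.8 239.3] zaxis [-0.001 -0.    -1.   ] yaw y [0.35  0.937] w 1.002 gf 0.0
F [0.05 0.71 0.26] std [0. 0. 0.]
[568.1, -7.3, 73.0] shift m [0.0009 0.0013 0.1663]
```

Lifting the heaviest by 150 mm.

```bash
python3 -m jog '[[0,0.001,0.03,0,0,0],[0,0.001,0.065,0,0,0],[0,0.001,0.1,0,0,0],[0,0.001,0.13,0,0,0],[0,0.001,0.15,0,0,0],[0,0.001,0.161,0,0,0],[0,0.001,0.166,0,0,0],[0,0.001,0.166,0,0,0]]' 1 35
python3 -m jog '[[0,0,0,0,0,0],[0,0,0,0,0,0],[0,0,0,0,0,0],[0,0,0,0,0,0],[0,0,0,0,0,0],[0,0,0,0,0,0]]' 0 35
python3 -m jog '[[0,0,-0.005,0,0,0],[0,0,-0.02,0,0,0],[0,0,-0.045,0,0,0],[0,0,-0.075,0,0,0],[0,0,-0.105,0,0,0],[0,0,-0.13,0,0,0],[0,0,-0.143,0,0,0],[0,0,-0.149,0,0,0],[0,0,-0.15,0,0,0],[0,0,-0.15,0,0,0]]'
python3 feel.py; python3 d.py; python3 - <<'E'
from h import *
c=ctrl.camera("scene");cv2.imwrite("pics/s4.png",c["image"][:,:,::-1])
E
```

```text
time_s: 38.55
ee_pos: [569.1, -6.9, 74.0]
ee_rot: [[-0.937, 0.349, 0.0], [0.349, 0.937, -0.0], [-0.0, 0.0, -1.0]]
contact_force: [0.2, -0.7, -0.3]
gripper_width: 1.003
grasp_force: 0.0
time_s: 39.3
ee_pos: [569.0, -6.7, 74.1]
ee_rot: [[-0.937, 0.348, 0.001], [0.348, 0.937, -0.0], [-0.001, -0.0, -1.0]]
contact_force: [-1.6, -2.6, 5.2]
gripper_width: 0.717
grasp_force: 35.0
time_s: 40.55
ee_pos: [568.6, -6.5, 222.9]
ee_rot: [[-0.937, 0.348, -0.001], [0.348, 0.937, 0.0], [0.002, -0.0, -1.0]]
contact_force: [-0.0, 0.8, -6.4]
gripper_width: 0.721
grasp_force: 35.0
F [ 0.13 -0.05 -6.15] std [0.38 0.33 0.4 ] tq [ 0.   -0.   -0.01] t 41.35 gf 34.96384073747322 w 0.7199564163302695
t 41.35 tcp [568.9  -6.6 223.8] zaxis [ 0. -0. -1.] yaw y [0.348 0.937] w 0.72 gf 35.0
F [ 0.36 -0.02 -6.13] std [0. 0. 0.]
```

View pics/s4.png

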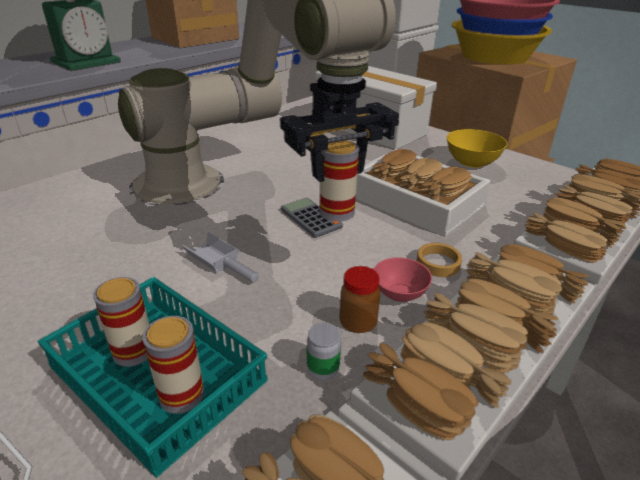

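Both lighter tins stand upright in the basket at (125,322) and (175,365). The heaviest is held upright at (338,180), 150 mm up, and the other things are where they started.

```bash
python3 -c "
from cell import ctrl
print(ctrl.finish_job())"
```

```text
the job is handed in; nothing more can be done
None
```

I handed the job in at about 41 s: the heaviest tin (middle, about 0.63 kg) is held upright about 15 cm above the counter, and the two lighter ones (about 0.25 and 0.37 kg) stand upright in the basket.

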